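# Set up four probe positioners on their colour pads

### The arm

A 6-joint arm with a two-finger parallel gripper is mounted at the origin on the work surface. World frame = base frame: x ahead of the robot, y to its left, z up, the work surface at z = 0. Lengths are in m, angles in rad, forces in N, time in s.
With the tool pointing down it reaches from about 0.275 to 1 m from the base axis. Payload 8.4 kg.
Tool frame: the origin (TCP) lies on the centre line of the jaws, within the pads' length; the fingertips stand 17 mm ahead of it and the grasp point (between the pads) lies 2 mm behind it (bot.tcp_to_tips is the z of the fingertips in the tool frame, in m); z points along the fingers, y is the line along which they close (so a half turn about z gives the same grasp; the last joint's range is limited). The gripper opens to 85 mm and grips with 20 to 120 N. Pads are 22 mm wide; open, the fingers measure 114 mm over their backs; the gripper's body (76 mm by 85 mm) begins 54 mm behind the grasp point. The pads swing forward as they close: fully open they stand 13 mm farther back than shut.
Start: joints at [-1.321, 0.353, 1.633, -0, 1.155, -0.002], TCP at [0.156, -0.605, 0.227] pointing down, gripper open.
Joint ranges: [-2.63, 2.63], [-0.92, 2.1], [0.06, 2.66], [-1.3, 4.44], [0, 2.69], [-3.02, 3.02]. Speed limits (rad/s): [2.22, 2.22, 2.79, 3.14, 3.14, 3.14].

### API

Orientations are given as a unit quaternion [x, y, z, w].
In Python, from workcell import bot, hand, kinematics, get_obs, vision, hand_in gives the robot as it stands. The module is installed in compiled form; this text tells all that it offers. Calls block until the motion is done:
- bot.reach(position, orientation): joint-space move of the TCP to a pose.
- bot.servo_line(position, ori=None, velocity=0.15): straight line of the TCP; ori=None keeps the orientation; velocity is the mean speed in m/s.
- bot.goto_joints(angles): joint-space move.
- hand.move_gripper(opening, strength=None): finger opening in m; strength is the grip in N (None keeps the last); returns when the fingers have stopped.
- bot.dwell(seconds).
- kinematics.solve_ik(position, orientation): joint angles nearest the present ones, or None.
- get_obs(): the state.
- vision.read_camera(name): name is "scene" or "top" or "wrist"; returns a dict with "frame" (384x512x3 uint8, red, green, blue), "intrinsics" (3x3 intrinsics, pixels), "dist" ([k1, k2, p1, p2, k3] as OpenCV has them; the pictures are not rectified), "view" (4x4, takes a point from world to camera coordinates). Camera axes: x right, y down, z forward; pixel columns grow to the right and rows downward; lengths in m; the calibration is good to about 2 mm. A picture is of the moment at which its call begins. There is no depth.
A pose or a line that the arm cannot do raises bot.IKError and nothing moves.
- hand_in(): hands the job in; it is judged then, once.
The state is a dict: "time_s": time; "joint_pos": joint angles; "joint_vel": joint speeds; "joint_efforts": joint torques, N m; "position": TCP position; "orientation": TCP orientation; "wrist_force": force on the tool from outside, world axes, zero at the start; "ft_torque": the same for the moment, N m; "gripper_width": finger opening in m; "grip_force": force on a finger pad.
Only numpy, scipy, OpenCV 4.12 (cv2) and the standard library are available. Lean on these libraries where they do the work, as an engineer would, in place of code of your own. Each camera call takes 0.05 s, during which the arm holds its last target. There are 200 camera calls.

### The job

Set up the probing bench: stand each of the four probe positioners upright in the middle of the pad of its own colour, lined up with the pad's long side (either way round). The green ground probe goes first: slide it along its T-track to the open end, without forcing it, lift it off and set it on its pad before any other positioner goes onto its own pad; the red, blue and yellow ones follow in any order. Tip none of them over, and leave the amber glass needle tube standing where it is.

Things in the scene. Friction and masses are not known exactly. Their poses are not given: they have to be found in the camera images.
- probe_green: Positioner, green cap and thumbwheel, black body, 0.15-0.31 kg. Origin: centre of foot's underside; z up, x to its needle. mm: foot 40 (x) by 30 by 6 high; neck 36 by 14, z 6-14; block 40 by 34 (y), z 14-56, grip its bare y faces from above; thumbwheel dia 16 to z 76; rear screw to x -40, z 34; needle to x 57, z 32-46. Starts captive in the T-track, x along the track's x.
- probe_red: Positioner, red cap and thumbwheel, black body, 0.15-0.31 kg. Origin: centre of foot's underside; z up, x to its needle. mm: foot 40 (x) by 30 by 6 high; neck 36 by 14, z 6-14; block 40 by 34 (y), z 14-56, grip its bare y faces from above; thumbwheel dia 16 to z 76; rear screw to x -40, z 34; needle to x 57, z 32-46. Starts loose on the bench, needle away from robot.
- probe_blue: Positioner, blue cap and thumbwheel, black body, 0.15-0.31 kg. Origin: centre of foot's underside; z up, x to its needle. mm: foot 40 (x) by 30 by 6 high; neck 36 by 14, z 6-14; block 40 by 34 (y), z 14-56, grip its bare y faces from above; thumbwheel dia 16 to z 76; rear screw to x -40, z 34; needle to x 57, z 32-46. Starts loose on the bench, needle away from robot.
- probe_yellow: Positioner, yellow cap and thumbwheel, black body, 0.15-0.31 kg. Origin: centre of foot's underside; z up, x to its needle. mm: foot 40 (x) by 30 by 6 high; neck 36 by 14, z 6-14; block 40 by 34 (y), z 14-56, grip its bare y faces from above; thumbwheel dia 16 to z 76; rear screw to x -40, z 34; needle to x 57, z 32-46. Starts loose on the bench, needle away from robot.
- pad_green: The green pad: flat fixed rectangular plate, green top 66 (x) by 48 (y) mm with a thin dark steel border of 74 by 56 mm; its top is 4 mm above the bench. Origin: centre of its underside; x along its long side, pointing roughly away from the robot (within 0.3 rad); z up.
- pad_red: The red pad: flat fixed rectangular plate, red top 66 (x) by 48 (y) mm with a thin dark steel border of 74 by 56 mm; its top is 4 mm above the bench. Origin: centre of its underside; x along its long side, pointing roughly away from the robot (within 0.3 rad); z up.
- pad_blue: The blue pad: flat fixed rectangular plate, blue top 66 (x) by 48 (y) mm with a thin dark steel border of 74 by 56 mm; its top is 4 mm above the bench. Origin: centre of its underside; x along its long side, pointing roughly away from the robot (within 0.3 rad); z up.
- pad_yellow: The yellow pad: flat fixed rectangular plate, yellow top 66 (x) by 48 (y) mm with a thin dark steel border of 74 by 56 mm; its top is 4 mm above the bench. Origin: centre of its underside; x along its long side, pointing roughly away from the robot (within 0.3 rad); z up.
- track: Fixed metal T-track, 170 (x) by 62 by 16 mm high. Origin: centre of underside, z up, slot along x. -x end (nearer the robot) open, +x end has a black stop. mm: slot floor at z 4, channel 35 wide for the foot, lips z 12-16 19 apart for the neck; foot has 2.5 play each side, 2 upwards, slides with light friction. It lifts off once the positioner's origin is beyond x = -105 here.
- needle_tube: Upright amber glass tube of spare needles, 26 mm diameter, 50 mm tall, loose, light (30 g). Origin: centre of its underside. Must stay standing where it is (moved no more than 25 mm).
Not all that is in view belongs to the job. Leave any purple look-alike of the probe_green alone.

How it is judged:
On the way:
1. the green positioner stands released on the green pad while none of the others is on its own pad (horizontal distance between probe_green and pad_green below 0.014 m and z of probe_green in the frame of pad_green between 0.001 and 0.008 m and angle between probe_green's own z axis and vertical below 0.1 rad and angle between the x axis of probe_green and the x axis of pad_green, either way round below 0.3 rad and linear speed of probe_green below 0.02 m/s and angular speed of probe_green below 0.2 rad/s and contact force between the fingers and probe_green below 0.1 N and horizontal distance between probe_red and pad_red above 0.03 m and horizontal distance between probe_blue and pad_blue above 0.03 m and horizontal distance between probe_yellow and pad_yellow above 0.03 m), for 0.2 s.
At the end, for the whole second after the job is handed in: Each positioner stands at rest on the pad of its own colour: centre within 14 mm of the pad's centre, foot on the pad's top, upright within 0.1 rad, x axis along the pad's long side within 0.3 rad (either way round) (horizontal distance between probe_green and pad_green below 0.014 m and z of probe_green in the frame of pad_green between 0.001 and 0.008 m and angle between each of probe_green, probe_red, probe_blue, probe_yellow's own z axis and vertical below 0.1 rad and angle between the x axis of probe_green and the x axis of pad_green, either way round below 0.3 rad and linear speed of each of probe_green, probe_red, probe_blue, probe_yellow below 0.02 m/s and angular speed of each of probe_green, probe_red, probe_blue, probe_yellow below 0.2 rad/s and horizontal distance between probe_red and pad_red below 0.014 m and z of probe_red in the frame of pad_red between 0.001 and 0.008 m and angle between the x axis of probe_red and the x axis of pad_red, either way round below 0.3 rad and horizontal distance between probe_blue and pad_blue below 0.014 m and z of probe_blue in the frame of pad_blue between 0.001 and 0.008 m and angle between the x axis of probe_blue and the x axis of pad_blue, either way round below 0.3 rad and horizontal distance between probe_yellow and pad_yellow below 0.014 m and z of probe_yellow in the frame of pad_yellow between 0.001 and 0.008 m and angle between the x axis of probe_yellow and the x axis of pad_yellow, either way round below 0.3 rad); the robot touches nothing.
It fails at once if a positioner was tipped over (angle between any of probe_green, probe_red, probe_blue, probe_yellow's own z axis and vertical above 0.6 rad).
It fails at once if the needle tube was tipped or shifted (angle between needle_tube's own z axis and vertical above 0.4 rad or distance of needle_tube from where it was at the start of the episode above 0.025 m).
It fails at once if the green positioner was forced against its track (contact force between probe_green and track above 60 N).
It also fails if it takes over 128 s, if anything falls off the work surface, if the arm or the gripper's body presses on something with over 40 N, if the wrist force passes 120 N, or if a joint passes its speed limit or range.

## Working session

There is one attempt and no reset: what is moved stays moved. The work goes in short steps, each a Python script; the robot and the scene stay as the last script left them, time stands still between calls to the robot, and variables do not carry over. Pictures are saved under pics/ and viewed, at most 14 in all, crops included, and the job is handed in when it is done.

```bash
mkdir -p pics
python3 - <<'E'
from workcell import vision,get_obs
import cv2,pickle
for n in("scene","top"):
    c=vision.read_camera(n); pickle.dump(c,open(n+'.pkl','wb'))
    cv2.imwrite(f'pics/{n}0.png',c["frame"][:,:,::-1])
    print(n,c["intrinsics"].round(1).tolist(),c["dist"],c["view"].round(3).tolist())
o=get_obs();print(o["orientation"],o["position"],o["time_s"])
E
```

```text
scene [[390.9, 0.0, 254.6], [0.0, 390.9, 193.7], [0.0, 0.0, 1.0]] [-0.03659679  0.          0.          0.          0.        ] [[-0.476, 0.88, 0.007, 0.165], [0.671, 0.368, -0.643, -0.29], [-0.568, -0.301, -0.766, 1.399], [0.0, 0.0, 0.0, 1.0]]
top [[425.9, 0.0, 254.9], [0.0, 425.9, 188.3], [0.0, 0.0, 1.0]] [-0.08683259  0.          0.          0.          0.        ] [[0.004, -1.0, -0.003, 0.067], [-0.984, -0.004, -0.178, 0.465], [0.178, 0.004, -0.984, 1.341], [0.0, 0.0, 0.0, 1.0]]
[ 9.92087173e-01  1.25549270e-01 -8.59568788e-05 -6.43148410e-04] [ 0.15558282 -0.60487468  0.22610613] 0.1
```

View pics/top0.png

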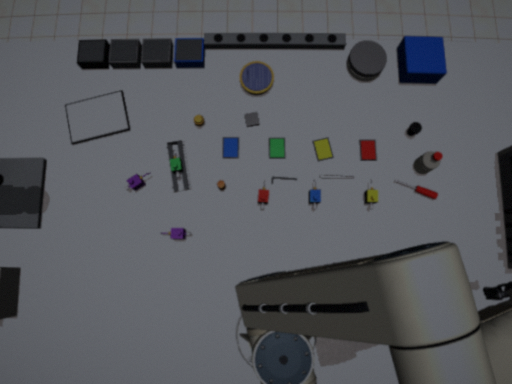

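View pics/scene0.png

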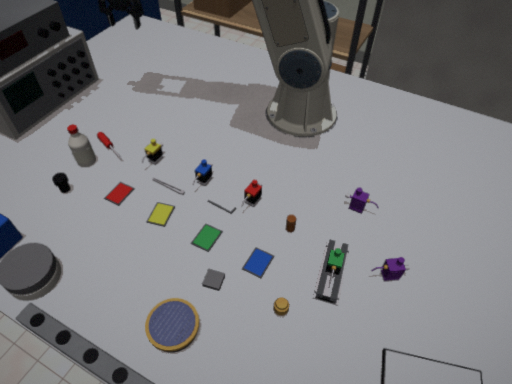

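Candidates in the top view:
- **Green probe:** green-capped unit in the track at (177,163). Purple look-alikes at (136,182) and (178,233) are excluded, and the green flat patch at (277,148) is the green pad.
- **Red:** probe (263,197), pad (368,150). The screwdriver (427,192) and bottle cap (436,156) are not part of the job.
- **Blue:** probe (315,196), pad (231,148). The blue boxes (421,58) and (190,50) are not part of the job.
- **Yellow:** probe (372,196), pad (323,149). The orange disc (199,120) is not part of the job.
- **Amber tube:** (221,185).

Next I'll check the green choice in a close crop and take coarse positions.

```bash
cat > h.py <<'E'
import numpy as np,cv2
from workcell import bot,hand,kinematics,get_obs,vision,hand_in
HSV={'green':[(50,80)],'red':[(0,6),(174,180)],'blue':[(108,122)],'yellow':[(24,34)]}
def mask(f,c,s=110,v=60):
    h=cv2.cvtColor(f,cv2.COLOR_RGB2HSV);m=0
    for a,b in HSV[c]: m=m|cv2.inRange(h,(a,s,v),(b,255,255))
    return m
def blobs(m,amin):
    cs,_=cv2.findContours(m,cv2.RETR_EXTERNAL,cv2.CHAIN_APPROX_NONE)
    return sorted([c for c in cs if cv2.contourArea(c)>=amin],key=cv2.contourArea,reverse=True)
def ray(cam,px):
    p=cv2.undistortPoints(np.array(px,float).reshape(-1,1,2),cam["intrinsics"],cam["dist"]).reshape(-1,2)
    R,t=cam["view"][:3,:3],cam["view"][:3,3]
    return -R.T@t,np.c_[p,np.ones(len(p))]@R
def plane(cam,px,z):
    o,d=ray(cam,px); return o+d*((z-o[2])/d[:,2])[:,None]
def cen(c):
    m=cv2.moments(c);return [m['m10']/m['m00'],m['m01']/m['m00']]
def rectdir(P):
    (c,(w,h),a)=cv2.minAreaRect((P[:,:2]*1000).astype(np.float32))
    a=np.radians(a)+(0 if w>h else np.pi/2); a=(a+np.pi/2)%np.pi-np.pi/2
    return np.array(c)/1000,max(w,h),min(w,h),a
def quat(yaw):   # tool down, tool y-axis at (yaw+90deg), tool x at yaw
    return [np.cos(yaw/2),np.sin(yaw/2),0,0]
E
python3 - <<'E'
from h import *
import pickle
cam=pickle.load(open('top.pkl','rb'));f=cam["frame"]
for c in HSV:
    for b in blobs(mask(f,c),15):
        p=cen(b); 
        if p[1]>105 and p[1]<215: print(c,np.round(p,1),cv2.contourArea(b),plane(cam,[p],.004)[0,:2].round(3),plane(cam,[p],.06)[0,:2].round(3),np.round(rectdir(plane(cam,b.reshape(-1,2),.004))[1:],2))
print('tube',plane(cam,[[221,185]],.05).round(3),'track',plane(cam,[[177,165],[171,142],[184,190]],.016).round(3))
w=vision.read_camera("wrist");print(w["view"].round(3).tolist(),w["intrinsics"][0,0])
o=get_obs();print(o["position"])
cv2.imwrite('pics/crop.png',cv2.resize(f[110:250,110:400,::-1],None,fx=2.7,fy=2.7,interpolation=cv2.INTER_CUBIC))
E
```

```text
green [276.5 148. ] 233.0 [ 0.611 -0.004] [ 0.595 -0.002] [63.6  44.36 -0.  ]
green [175.1 163.4] 92.5 [0.556 0.339] [0.543 0.328] [4.176e+01 3.409e+01 4.000e-02]
red [367.7 149.9] 236.0 [ 0.606 -0.316] [ 0.591 -0.301] [ 6.751e+01  4.823e+01 -4.000e-02]
red [426.7 192.1] 118.5 [ 0.461 -0.512] [ 0.451 -0.488] [75.04 24.15  1.19]
red [263.  195.5] 99.5 [0.448 0.041] [0.438 0.042] [40.51 33.25 -0.  ]
red [437.5 155.5] 41.5 [ 0.588 -0.559] [ 0.574 -0.534] [26.41 26.25  0.75]
blue [230.1 147.1] 246.5 [0.614 0.153] [0.598 0.149] [6.385e+01 4.770e+01 1.000e-02]
blue [315.2 195.2] 102.5 [ 0.449 -0.132] [ 0.44  -0.125] [ 3.742e+01  3.346e+01 -2.000e-02]
yellow [322.6 148.7] 241.5 [ 0.609 -0.161] [ 0.594 -0.152] [67.12 48.51  0.22]
yellow [372.  195.4] 110.0 [ 0.449 -0.323] [ 0.44  -0.308] [ 4.133e+01  3.390e+01 -4.000e-02]
tube [[0.474 0.178 0.05 ]] track [[0.548 0.33  0.016]
 [0.628 0.353 0.016]
 [0.463 0.303 0.016]]
[[0.247, -0.969, -0.001, -0.623], [-0.915, -0.234, 0.328, -0.041], [-0.318, -0.08, -0.945, 0.38], [0.0, 0.0, 0.0, 1.0]] 344.0436110165808
[ 0.15560592 -0.60496216  0.22623084]
```

View pics/crop.png

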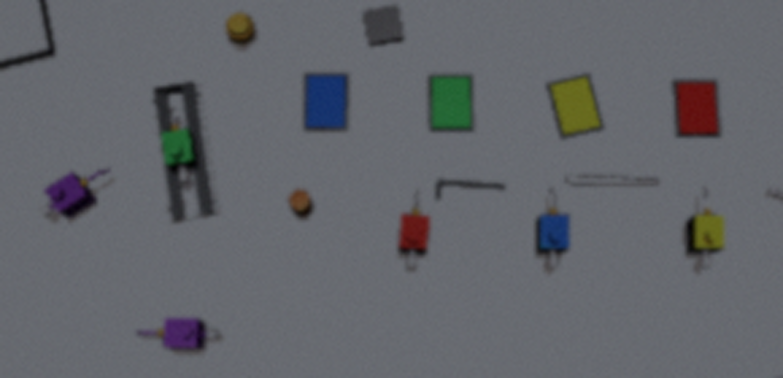

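The crop confirms the green-capped probe in the track; both look-alikes are purple. The next step is closer wrist views.

```bash
cat >> h.py <<'E'
def look(cam,zcap=.056,amin=150):
    for c in HSV:
        for b in blobs(mask(cam["frame"],c),amin):
            P=b.reshape(-1,2)
            if P[:,0].min()<2 or P[:,0].max()>509 or P[:,1].min()<2 or P[:,1].max()>381: continue
            for z in(.004,zcap):
                r=rectdir(plane(cam,P,z)); print(c,'z',z,'px',np.round(cen(b)),'xy',r[0].round(4),np.round([r[1],r[2]],1),'yaw %.3f'%r[3])
E
python3 - <<'E'
from h import *
import pickle
for n,(p,y) in {'R':((.54,-.23,.3),0),'M':((.54,.06,.3),0),'T':((.53,.325,.22),.29)}.items():
    bot.reach(p,quat(y)); bot.dwell(.3)
    w=vision.read_camera("wrist");pickle.dump(w,open(f'w{n}.pkl','wb'))
    cv2.imwrite(f'pics/w{n}.png',w["frame"][:,:,::-1]);print(n);look(w,.060 if n=='T' else .056)
o=get_obs();print(o["time_s"],o["joint_pos"])
E
```

```text
R
green z 0.004 px [69. 79.] xy [ 0.6104 -0.0052] [66.  48.6] yaw 0.009
green z 0.056 px [69. 79.] xy [ 0.612  -0.0316] [58.2 42.9] yaw 0.009
red z 0.004 px [321.  83.] xy [ 0.6041 -0.3158] [66.5 48.4] yaw 0.018
red z 0.056 px [321.  83.] xy [ 0.6064 -0.3057] [58.7 42.7] yaw 0.018
red z 0.004 px [458. 200.] xy [ 0.4509 -0.5132] [83.7 26. ] yaw 1.202
red z 0.056 px [458. 200.] xy [ 0.4713 -0.4798] [73.8 23. ] yaw 1.202
red z 0.004 px [ 35. 225.] xy [0.4091 0.0804] [55.1 43.8] yaw -0.134
red z 0.056 px [ 35. 225.] xy [0.4344 0.044 ] [48.6 38.7] yaw -0.134
blue z 0.004 px [177. 227.] xy [ 0.4147 -0.1169] [43.6 24.5] yaw -0.003
blue z 0.056 px [177. 227.] xy [ 0.4393 -0.1301] [38.5 21.7] yaw -0.003
yellow z 0.004 px [196.  82.] xy [ 0.6066 -0.1614] [66.7 48.6] yaw 0.229
yellow z 0.056 px [196.  82.] xy [ 0.6087 -0.1694] [58.9 42.9] yaw 0.229
yellow z 0.004 px [316. 225.] xy [ 0.4103 -0.3202] [51.8 37.7] yaw -0.035
yellow z 0.056 px [316. 225.] xy [ 0.4354 -0.3096] [45.7 33.3] yaw -0.035
M
green z 0.004 px [304.  79.] xy [ 0.6098 -0.0046] [66.  48.1] yaw 0.008
green z 0.056 px [304.  79.] xy [0.6115 0.003 ] [58.3 42.5] yaw 0.008
red z 0.004 px [266. 226.] xy [0.4093 0.041 ] [52.2 38.2] yaw -0.090
red z 0.056 px [266. 226.] xy [0.4346 0.0432] [46.1 33.7] yaw -0.090
yellow z 0.004 px [430.  82.] xy [ 0.606  -0.1609] [67.  49.1] yaw 0.227
yellow z 0.056 px [430.  82.] xy [ 0.6082 -0.135 ] [59.1 43.4] yaw 0.227
T
green z 0.004 px [251. 153.] xy [0.5254 0.3251] [48.7 39.4] yaw 0.175
green z 0.06 px [251. 153.] xy [0.5386 0.3288] [41.2 33.3] yaw 0.175
red z 0.004 px [473. 309.] xy [ 0.4086 -0.007 ] [46.5 40.8] yaw -0.091
red z 0.06 px [473. 309.] xy [0.4398 0.0479] [39.3 34.5] yaw -0.091
5.35 [ 5.46408707e-01  3.53561176e-01  1.64759286e+00 -7.87177450e-05
  1.13989026e+00  1.82840726e+00]
```

View pics/wT.png

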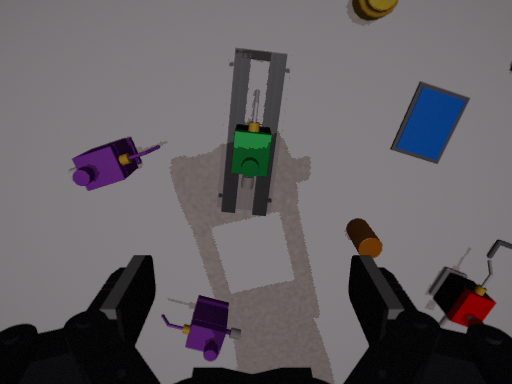

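View pics/wR.png

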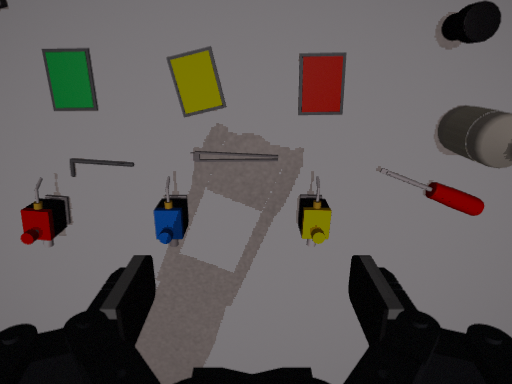

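Wrist view T shows the track from about (245,213), its open end, to (261,52), its stop. The green cap is at (251,153), the amber tube at (363,240) and the blue pad at (430,122). View R shows the green, yellow and red pads along the top, with the probes at (35,225), (172,222) and (316,220). I'll measure the track edges and cap sides next.

Run:
```python
from h import *
import pickle
w=pickle.load(open('wT.pkl','rb'));f=w["frame"]
g=cv2.cvtColor(f,cv2.COLOR_RGB2GRAY)
crop=f[40:225,205:300,::-1];cv2.imwrite('pics/tr.png',cv2.resize(crop,None,fx=3.2,fy=3.2,interpolation=cv2.INTER_CUBIC))
C=plane(w,[[236,50],[286,55],[268,215],[222,211]],.016)[:,:2]
print(C.round(4).tolist(),C.mean(0).round(4))
for a,b in((3,0),(2,1)): d=C[b]-C[a];print('track yaw %.3f len %.4f'%(np.arctan2(d[1],d[0]),np.hypot(*d)))
print('width',np.linalg.norm(C[0]-C[1]),np.linalg.norm(C[3]-C[2]))
# cap side edges per row
m=mask(f,'green')
L=[];R=[]
for r in range(137,168):
    x=np.flatnonzero(m[r]); 
    if len(x)>10: L.append([x[0]-.5,r]);R.append([x[-1]+.5,r])
for E in(L,R):
    P=plane(w,E,.060);v=cv2.fitLine(P[:,:2].astype(np.float32),cv2.DIST_HUBER,0,.01,.01).ravel();print('cap side',v.round(4),np.arctan(v[1]/v[0]).round(3))
# blue pad in T
b=blobs(cv2.inRange(cv2.cvtColor(f,cv2.COLOR_RGB2HSV),(105,150,60),(125,255,255)),300)
for x in b: print(np.round(cen(x)),[np.round(q,4) for q in rectdir(plane(w,x.reshape(-1,2),.004))])
print(cv2.cvtColor(f[122:123,430:431],cv2.COLOR_RGB2HSV))
```

```text
[[0.6222, 0.3678], [0.6314, 0.3208], [0.4678, 0.2878], [0.4581, 0.3381]] [0.5449 0.3286]
track yaw 0.179 len 0.1668
track yaw 0.199 len 0.1669
width 0.04784564653516293 0.05119381999368558
cap side [0.9819 0.1895 0.5364 0.3452] 0.191
cap side [0.9852 0.1715 0.5458 0.3132] 0.172
[430. 123.] [array([0.6104, 0.1534]), np.float64(65.8242), np.float64(48.4306), np.float64(-0.0065)]
[[[107 235 126]]]
```

View pics/tr.png

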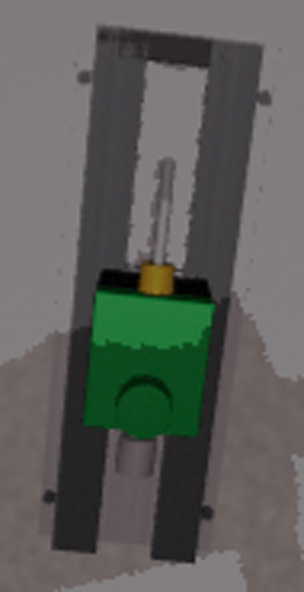

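Run:
```python
from h import *
yaw=.183;q=quat(yaw)
c=np.array([.5388,.3282])
hand.move_gripper(.07,35)
bot.reach([*c,.13],q)
f0=np.array(get_obs()["wrist_force"])
bot.servo_line([*c,.044],velocity=.08)
print('down',np.round(get_obs()["wrist_force"]-f0,1))
hand.move_gripper(.0,35); bot.dwell(.2)
o=get_obs();print('grip',o["gripper_width"],o["grip_force"],np.round(o["wrist_force"]-f0,1),np.round(o["position"],4),o["time_s"])
```

```text
down [-0.9 -0.7 -1.6]
grip 0.03323708295895649 34.97305417433381 [-2.1 -0.5  6.5] [0.5391 0.3283 0.0445] 7.95
```

Run:
```python
from h import *
yaw=.183;u=np.array([np.cos(yaw),np.sin(yaw)]);n=np.array([-u[1],u[0]])
p=np.array(get_obs()["position"]);p[2]+=.0007
for i in range(9):
    p[:2]-=u*.014; bot.servo_line(p,velocity=.05)
    o=get_obs();F=np.array(o["wrist_force"]);l=F[:2]@n;a=F[:2]@u
    print(i,p.round(4),'lat %.1f ax %.1f z %.1f w %.4f T %.2f'%(l,a,F[2],o["gripper_width"],np.linalg.norm(o["ft_torque"])),np.round(np.array(o["position"])-p,4))
    if abs(l)>3: p[:2]+=n*.0005*np.sign(l)
    if abs(l)>20 or abs(a)>20: print('STOP');break
w=vision.read_camera("wrist");cv2.imwrite('pics/s1.png',w["frame"][:,:,::-1]);print(o["time_s"])
```

```text
0 [0.5253 0.3257 0.0452] lat 0.6 ax 1.3 z -3.6 w 0.0332 T 0.04 [-0.0006 -0.0001 -0.0002]
1 [0.5116 0.3232 0.0452] lat -0.4 ax 0.4 z -2.1 w 0.0330 T 0.06 [-0.0002 -0.      0.    ]
2 [0.4978 0.3206 0.0452] lat 0.1 ax 0.5 z -4.1 w 0.0329 T 0.05 [-0.0003 -0.      0.0001]
3 [0.484  0.3181 0.0452] lat 0.7 ax 0.1 z -2.6 w 0.0330 T 0.04 [-0.0003  0.      0.    ]
4 [0.4703 0.3155 0.0452] lat 0.3 ax -0.7 z -3.9 w 0.0325 T 0.05 [-0.0002 -0.      0.    ]
5 [0.4565 0.313  0.0452] lat -0.2 ax -0.3 z -3.0 w 0.0328 T 0.04 [-0.0002  0.      0.0001]
6 [0.4427 0.3104 0.0452] lat 0.3 ax 0.7 z -2.6 w 0.0329 T 0.05 [-0.0002 -0.      0.0001]
7 [0.429  0.3079 0.0452] lat 0.2 ax 0.4 z -2.8 w 0.0326 T 0.02 [-0.0002  0.      0.0001]
8 [0.4152 0.3053 0.0452] lat 0.6 ax 0.1 z -2.1 w 0.0329 T 0.06 [-0.0002 -0.      0.    ]
11.8417
```

View pics/s1.png

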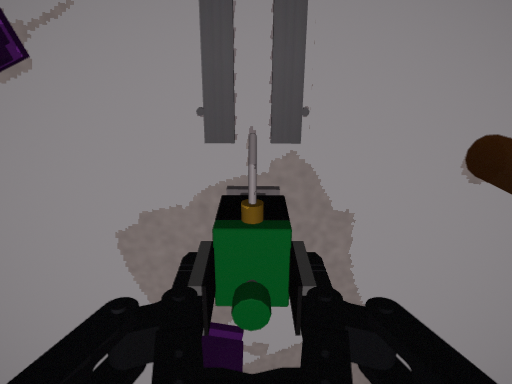

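The positioner is clear of the track: the foot edge at (252,188) is below the track end at row 142. Lifting and placing it.

```bash
cat >> h.py <<'E'
def place(xy,yaw,zr):
    p=np.array(get_obs()["position"])
    bot.servo_line([p[0],p[1],.17],velocity=.15)
    bot.reach([*xy,.17],quat(yaw)); bot.servo_line([*xy,.07],velocity=.15); bot.servo_line([*xy,zr],velocity=.03)
    bot.dwell(.2);o=get_obs();print('placed',np.round(o["position"],4),o["gripper_width"],np.round(o["wrist_force"],1))
    hand.move_gripper(.06); bot.dwell(.1)
    bot.servo_line([*xy,.16],velocity=.15)
E
python3 - <<'E'
from h import *
place([.610,-.0047],.008,.0447)
bot.dwell(.4)
w=vision.read_camera("wrist");cv2.imwrite('pics/g1.png',w["frame"][:,:,::-1]);look(w,.060,400);print(get_obs()["time_s"])
E
```

```text
placed [ 0.6101 -0.0047  0.0447] 0.03289146983433277 [ 0.3  0.  -2.8]
green z 0.004 px [253. 172.] xy [ 0.6022 -0.0046] [81.2 47.9] yaw 0.006
green z 0.06 px [253. 172.] xy [ 0.6193 -0.0043] [66.2 39. ] yaw 0.006
red z 0.004 px [200. 354.] xy [0.3862 0.0518] [48.  40.5] yaw -0.083
red z 0.06 px [200. 354.] xy [0.4433 0.0416] [39.1 33. ] yaw -0.083
yellow z 0.004 px [423. 168.] xy [ 0.6064 -0.1607] [66.6 49. ] yaw 0.229
yellow z 0.06 px [423. 168.] xy [ 0.6227 -0.1314] [54.2 39.9] yaw 0.229
18.0917
```

View pics/g1.png

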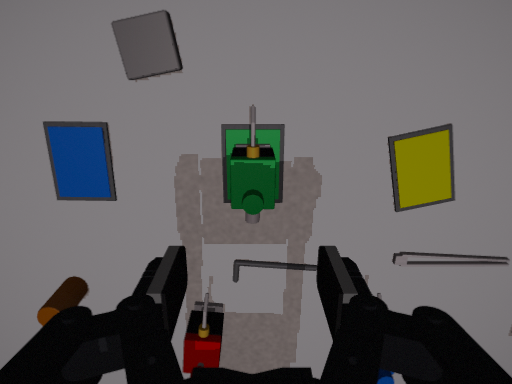

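```bash
sed -i "s/(108,122)/(102,124)/" h.py
python3 - <<'E'
from h import *
import pickle
w=vision.read_camera("wrist")
print('green cap front/rear',plane(w,[[253,153],[253,208]],.060).round(4).tolist())
for n in'RM':
    c=pickle.load(open(f'w{n}.pkl','rb'))
    for k in('red','blue','yellow'):
        for b in blobs(mask(c["frame"],k),150):
            r=rectdir(plane(c,b.reshape(-1,2),.056))
            if abs(r[0][0]-.437)<.02 and r[1]<55:
                # side edges of the cap ahead of the wheel
                P=b.reshape(-1,2);r0=P[:,1].min();rows=range(r0+4,r0+26);m=mask(c["frame"],k);E=[]
                for s in(0,-1):
                    px=[[np.flatnonzero(m[y,P[:,0].min():P[:,0].max()+1])[s]+P[:,0].min()+(s+.5)*(-1 if s==0 else -1),y] for y in rows]
                    Q=plane(c,px,.056)[:,:2];v=cv2.fitLine(Q.astype(np.float32),cv2.DIST_HUBER,0,.01,.01).ravel();E.append((np.arctan(v[1]/v[0]),v[2:]))
                print(n,k,'rect',r[0].round(4),np.round(r[1:],3),'edges',[(round(float(a),3),p.round(4).tolist()) for a,p in E],'front x',plane(c,[[P[:,0].mean(),r0]],.056)[0].round(4))
E
```

```text
green cap front/rear [[0.6348, -0.0045, 0.06], [0.5913, -0.0048, 0.06]]
R red rect [0.4344 0.044 ] [48.633 38.658 -0.134] edges [(-0.1, [0.4447000026702881, 0.057999998331069946]), (-0.066, [0.4408999979496002, 0.02410000003874302])] front x [0.4602 0.0387 0.056 ]
R blue rect [ 0.4358 -0.1245] [ 4.5585e+01  3.2972e+01 -3.0000e-03] edges [(0.002, [0.4388999938964844, -0.10790000110864639]), (-0.013, [0.4424000084400177, -0.14100000262260437])] front x [ 0.4585 -0.1259  0.056 ]
R yellow rect [ 0.4354 -0.3096] [ 4.5689e+01  3.3268e+01 -3.5000e-02] edges [(-0.025, [0.4401000142097473, -0.2930999994277954]), (-0.031, [0.4383000135421753, -0.3264000117778778])] front x [ 0.458  -0.3085  0.056 ]
M red rect [0.4346 0.0432] [46.069 33.671 -0.09 ] edges [(-0.092, [0.4388999938964844, 0.059700001031160355]), (-0.085, [0.4392000138759613, 0.025800000876188278])] front x [0.4586 0.0431 0.056 ]
M blue rect [ 0.4351 -0.1236] [ 4.5641e+01  3.4217e+01 -4.0000e-03] edges [(-0.008, [0.43720000982284546, -0.10639999806880951]), (-0.0, [0.43959999084472656, -0.14000000059604645])] front x [ 0.4579 -0.1212  0.056 ]
```

Run:
```python
from h import *
J={'red':((.4386,.0428),-.088,(.6048,-.3158),.018),'blue':((.4383,-.124),-.004,(.6110,.1534),-.003),'yellow':((.4383,-.3097),-.03,(.6065,-.1611),.228)}
for k,(a,ya,b,yb) in J.items():
    hand.move_gripper(.07)
    bot.reach([*a,.16],quat(ya)); bot.servo_line([*a,.0403],velocity=.1)
    hand.move_gripper(0,35); bot.dwell(.15); o=get_obs()
    print(k,o["gripper_width"],np.round(o["grip_force"],1),np.round(o["wrist_force"],1))
    if o["gripper_width"]<.028: print('MISS');break
    place(b,yb,.0447)
bot.reach([.45,-.1,.35],quat(0));bot.dwell(.4)
w=vision.read_camera("wrist");cv2.imwrite('pics/e1.png',w["frame"][:,:,::-1]);look(w,.060,200)
bot.goto_joints([-1.321,.353,1.633,0,1.155,-.002])
t=vision.read_camera("top");cv2.imwrite('pics/e2.png',cv2.resize(t["frame"][110:250,110:400,::-1],None,fx=2.7,fy=2.7,interpolation=cv2.INTER_CUBIC));print(get_obs()["time_s"])
```

```text
red 0.03296769990382669 34.3 [-1.1 -0.9  5.7]
placed [ 0.6047 -0.3157  0.0449] 0.03294489770587755 [-2.5  1.   4.6]
blue 0.03317701670258624 34.3 [-0.9 -1.1  5.9]
placed [0.6109 0.1533 0.0449] 0.03326361999386297 [-3.2 -1.4  5. ]
yellow 0.03297928715658421 34.6 [-0.6 -0.3  6.6]
placed [ 0.6064 -0.161   0.0449] 0.03273757677249974 [-2.9  1.2  5.2]
48.725
```

View pics/e1.png

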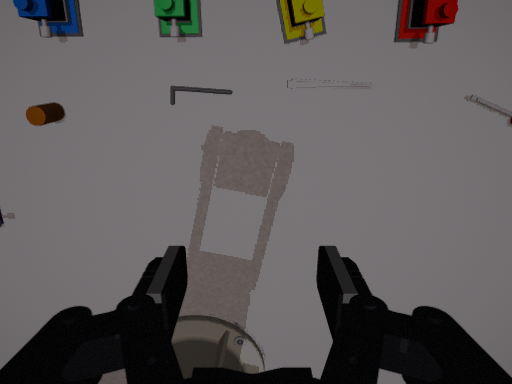

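View pics/e2.png

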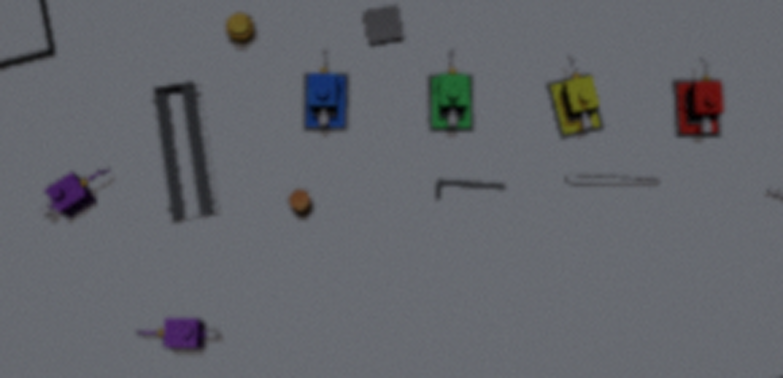

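View e1 shows all four positioners upright on their own pads, with the tube standing at (45,113). View e2 (cropped) shows caps at (325,95), (451,97), (580,97) and (706,100). Their offsets from the pad centres match the parallax of the cap height.

```bash
python3 -c "
from workcell import hand_in
print(hand_in())"
```

```text
the job is handed in; nothing more can be done
None
```

The job is handed in at about 49 s of the 128 s limit: the green positioner was set on its pad first, then red, blue and yellow. In the last camera views all four stand upright on their own pads and the needle tube is still standing, but the hand-in returned no verdict.

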